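# Find the socket for the display turntable's axle nut

### The arm

A 6-joint arm with a two-finger parallel gripper is mounted at the origin on the work surface. World frame = base frame: x ahead of the robot, y to its left, z up, the work surface at z = 0. Lengths are in mm, angles in rad, forces in N, time in s.
With the tool pointing down it reaches from about 375 to 900 mm from the base axis. Payload 3.1 kg.
Tool frame: the origin (TCP) lies on the front face of the gripper's body, between the roots of the fingers; the fingertips stand 70 mm ahead of it and the grasp point (between the pads) lies arm.hold_point_z ahead of it (arm.hold_point_z is the distance from the TCP to the grasp point, in mm); x points along the fingers, z is the direction in which the jaws open and shut, and the axes are right-handed (so a half turn about x gives the same grasp; the last joint's range is limited). The gripper opens to 87 mm and grips with 3 to 60 N. Pads are 19 mm wide; open, the fingers measure 117 mm over their backs; the gripper's body (75 mm by 190 mm) begins 51 mm behind the grasp point.
Start: joints at [0.942, 0.527, 1.433, -0, 1.181, -0.178], TCP at [272.262, 562.557, 292.248] pointing down, gripper open.
Joint ranges: [-3.08, 3.08], [-0.75, 2.2], [0.22, 2.44], [-1.43, 4.57], [0, 2.65], [-2.85, 2.85]. Speed limits (rad/s): [2.79, 2.79, 3.14, 3.14, 3.14, 3.14].

### API

Orientations are given as a rotation vector (axis times angle).
In Python, from rig import arm gives the robot as it stands.
- The arm moves only by the tool jog_arm, never from a script. Its argument "steps" is one flat list of numbers, 7 for each row, row after row: the shift along the tool's x, y, z in cm, then the turn, a rotation vector about the tool's x, y, z in degrees, then the closure, from -1 (fully open) to 1 (shut). In form: [x, y, z, rx, ry, rz, claw, x, y, z, rx, ry, rz, claw, ...]. A call has 1 to 12 rows; each row is the pose to reach, as a shift and turn from the pose measured when the call began, along the tool's axes at that moment; what a row does not reach only later rows make up. A row lasts 1/12 s, in which the tool goes at most 41.7 mm and 7.16 degrees, less where a joint would pass 70% of its speed; a pose out of reach is approached as far as the arm can. A call with a gripper value outside its range is refused whole. The fingers move at their own pace and stop on an object; the grip force is fixed at half the most. Time passes only in rows, so rows that repeat a pose let the fingers close. It gives the time, the measured TCP pose, the force and the opening at its end, in the units of the state.
- arm.read_state(): the state, without advancing time (a new reading comes with each control period).
- arm.snapshot(name): name is "scene" or "top" or "wrist"; returns a dict with "image" (480x640x3 uint8, red, green, blue), "camera_matrix" (3x3 intrinsics, pixels), "dist_coeffs" ([k1, k2, p1, p2, k3] as OpenCV has them; the pictures are not rectified), "cam_to_world" (4x4, takes a point from camera to world coordinates). Camera axes: x right, y up, looking along -z (the intrinsics and any distortion apply to the point x, -y, -z); pixel columns grow to the right and rows downward; lengths in mm; the calibration is good to about 2 mm. A picture is of the moment at which its call begins. There is no depth.
- arm.finish_job(): hands the job in, once; it reports no verdict.
Trained networks look in the newest picture that a camera, given by its name, has taken for a name from the list of things; names that differ only in an ending like _2 or _b are one class to them, and where a whole thing is asked for, a point or a joint stands for the part that bears it (a point fixed in the world has none). Each returns a list of dicts, best first, with "conf" (0 to 1); they miss things now and then, are a little off and sometimes report something else, mostly with a low value. They report only what shows in the picture. A call takes as long as a camera call. They do not tell look-alikes from the thing itself.
- arm.search_frame(target, camera): "pixel" ([column, row] in pixels, amid what is visible of it).
- arm.trace(target, camera): "pixels" (480x640 bool, what is visible of it) and "pixel" ([column, row] in pixels, amid what is visible of it).
- arm.place_of(target, camera): "pixel" ([column, row] in pixels: a listed point, or the origin of a listed thing).
The state is a dict: "t": time; "joint_positions": joint angles; "qvel": joint speeds; "tau": joint torques, N m; "eef_pos": TCP position; "eef_rot": TCP orientation; "ft_force": force on the tool from outside, world axes, zero at the start; "wrist_torque": the same for the moment, N m; "opening": opening from 0.0 (shut) to 1.0 (fully open).
Only numpy, scipy, OpenCV 4.12 (cv2) and the standard library are available. Lean on these libraries where they do the work, as an engineer would, in place of code of your own. Each camera call takes 0.05 s, during which the arm holds its last target.

### The job

The display turntable's axle nut needs tightening: lift the gift box off the hub and set it down upright on the bench, clear of the turntable. Then try the sockets from the tray on the sunken hex nut until you find the one that goes fully home over it, standing any that do not fit upright in their tray again. Finish still holding that socket in the gripper, upright and fully seated on the nut; drop nothing and leave the other things on the bench where they are.

Things in the scene. Friction and masses are not known exactly. Their poses are not given: they have to be found in the camera images.
- turntable: Display turntable, fixed, does not turn: white disc 220 mm across, top 40 mm up, and in its middle an aluminium hub 80 mm across with a flat rim 74 mm above the bench. A round recess in the hub holds a hex axle nut. Origin: centre of the foot on the bench, z up. Two opposite flats of the nut face along +x and -x of this frame, the others every 60 degrees.
- hub_rim (a point): Centre of the hub's rim circle, on the nut's axis, 74 mm above the bench. The hub is one of three kinds, changed from run to run and not reported: a 17, 24 or 32 mm nut (across flats) in a recess 31, 40 or 50 mm wide. Always: recess 26 mm deep; nut 15 mm high, its top 11 mm below the rim, top edge chamfered 1.5 mm. Axes as turntable.
- hub_seat (a point): Centre of the recess floor under the nut, 48 mm above the bench: a fully seated socket's mouth rests here. Only the matching socket gets down to it; a smaller one stops on the nut's top, about 15 mm higher; a larger one stops on the rim, 26 mm higher. The two spare hubs in the carton behind are not part of the job. Axes as turntable.
- gift_box: Red gift box with gold band, left on top of the hub over the nut: 60 x 60 mm at its lid, 52 mm high (lid is the upper 20 mm, body below 56 x 56 mm), about 120 g. Origin: centre of its underside, z up, sides along x and y.
- socket_tray: Black tool tray that holds the sockets, fixed: 290 mm (x) by 75 mm (y) outside, walls 4 mm thick and 14 mm high, floor 4 mm above the bench. Origin: centre of the underside. The three sockets start upright on its floor, mouths down, 90 mm apart along its x, in any order.
- socket_17: Smallest socket, steel, for a 17 mm nut, about 180 g: outside 25 mm, 46 mm long, hex opening 18.6 mm across flats, 24 mm deep. On top a fixed dark hex drive adapter to grip, 19 mm across flats, 46 to 86 mm above the mouth. Origin: centre of the mouth (lower end), z up to the adapter; flats of opening and adapter face +x, -x and every 60 degrees.
- socket_24: Middle socket, steel, for a 24 mm nut, about 280 g: outside 34 mm, 46 mm long (30 mm across above 30 mm), hex opening 25.6 mm across flats, 24 mm deep. On top a fixed dark hex drive adapter to grip, 19 mm across flats, 46 to 86 mm above the mouth. Origin: centre of the mouth (lower end), z up to the adapter; flats of opening and adapter face +x, -x and every 60 degrees.
- socket_32: Largest socket, steel, for a 32 mm nut, about 420 g: outside 44 mm, 46 mm long (30 mm across above 30 mm), hex opening 33.6 mm across flats, 24 mm deep. On top a fixed dark hex drive adapter to grip, 19 mm across flats, 46 to 86 mm above the mouth. Origin: centre of the mouth (lower end), z up to the adapter; flats of opening and adapter face +x, -x and every 60 degrees.
- ribbon_spool: Bystander: white ribbon spool with red ribbon lying flat, 56 mm across, 25 mm high. Origin: centre of underside.
- tea_tin: Bystander: round green tin with gold lid, 72 mm across, 66 mm high. Origin: centre of underside.
- ratchet: Bystander: steel ratchet handle with black grip lying along its x, 240 mm long, 40 mm wide and 34 mm high at the head (+x end). Origin: near its middle, on the bench.
Not all that is in view belongs to the job. What is shaped like the socket_24 but red is not meant.

How it is judged:
By the outcome, as a careful person would: the job done as asked, in the order asked, and still so for the second after the job is handed in, while the arm keeps its last pose, push and grip.
It also fails if it takes over 72 s, if anything falls off the work surface, if the arm or the gripper's body presses on something with over 40 N, if the wrist force passes 120 N, or if a joint passes its speed limit or range.

## Working session

There is one attempt and no reset: what is moved stays moved. The work goes in short steps, Python scripts to look and compute and a tool call to move; the robot and the scene stay as the last step left them, time stands still between calls to the robot, and variables do not carry over. Pictures are saved under pics/ and viewed, and the job is handed in when it is done.

Besides the shell and the picture viewer there is one more tool, called after ">>>" as name(argument=value, ...) on one line, values as JSON. jog_arm: Moves the arm, as the interface text tells. Its arguments: {"type":"object","properties":{"steps":{"type":"array"}},"required":["steps"]}

```bash
mkdir -p pics; ls
cat > h.py <<'E'
import numpy as np,cv2
from rig import arm
from scipy.spatial.transform import Rotation as R
def ray(s,px):
    K=np.array(s["camera_matrix"],float);d=np.array(s["dist_coeffs"],float)
    u=cv2.undistortPoints(np.array([[px]],float),K,d)[0,0]
    T=np.array(s["cam_to_world"]);v=T[:3,:3]@np.array([u[0],-u[1],-1.]);return T[:3,3],v
def atz(s,px,z):
    o,v=ray(s,px);return o+v*(z-o[2])/v[2]
def proj(s,P):
    T=np.linalg.inv(np.array(s["cam_to_world"]));p=(T[:3,:3]@np.array(P,float).reshape(-1,3).T).T+T[:3,3]
    p=p*[1,-1,-1]
    return cv2.projectPoints(p,np.zeros(3),np.zeros(3),np.array(s["camera_matrix"],float),np.array(s["dist_coeffs"],float))[0][:,0]
def save(s,n): cv2.imwrite("pics/"+n+".png",s["image"][:,:,::-1])
def st():
    s=arm.read_state();return s
def delta(P,rot=None):
    s=st();Rm=R.from_rotvec(s["eef_rot"]);
    return Rm.inv().apply(np.array(P)-s["eef_pos"])/10
E
python3 - <<'E'
from h import *
s=st();print(s, arm.hold_point_z);print(R.from_rotvec(s["eef_rot"]).as_matrix().round(3))
for c in ["scene","top","wrist"]:
    p=arm.snapshot(c);save(p,c+"0");print(c,np.array(p["cam_to_world"]).round(2).tolist(),p["camera_matrix"],p["dist_coeffs"])
    for t in ["gift_box","turntable","hub_rim","socket_tray","socket_17","socket_24","socket_32","ribbon_spool","tea_tin","ratchet"]:
        zz={"hub_rim":74,"socket_17":4,"socket_24":4,"socket_32":4,"gift_box":74}.get(t,0)
        for r in arm.place_of(t,c)[:4]: print(t,r["conf"],np.round(r["pixel"]),atz(p,r["pixel"],zz).round(1))
E
```

```text
pics
{'t': 0.0, 'joint_positions': array([ 9.41506382e-01,  5.28448794e-01,  1.43389391e+00,  1.67233382e-05,
        1.18139183e+00, -1.78496674e-01]), 'qvel': array([-0.00169995, -0.00069084, -0.0005811 , -0.00088573, -0.00135218,
        0.00249104]), 'tau': array([ 1.43398724e-03, -4.40053225e+01, -1.76589721e+01,  6.33807667e-02,
        5.83010016e-02, -1.71459087e-04]), 'eef_pos': array([271.92156145, 562.10299402, 291.28481577]), 'eef_rot': array([-0.87195619,  1.39140745,  0.87067163]), 'ft_force': array([-0.30703086,  0.13694882,  0.4234367 ]), 'wrist_torque': array([ 0.07055173, -0.01199001, -0.00554863]), 'opening': 0.9962036192000453} 51.0
[[-0.001 -0.9    0.436]
 [-0.002  0.436  0.9  ]
 [-1.     0.    -0.002]]
scene [[0.29, -0.52, 0.8, 1294.6], [0.96, 0.18, -0.24, -255.18], [-0.02, 0.84, 0.55, 655.66], [0.0, 0.0, 0.0, 1.0]] [[439.86978377   0.         319.31770364]
 [  0.         439.86978377 240.38747087]
 [  0.           0.           1.        ]] [-0.01712904  0.          0.          0.          0.        ]
gift_box 0.75 [370. 269.] [588.6  65.4  74. ]
gift_box 0.26 [
[... 1800 characters left out ...]
   4. ]
socket_32 0.69 [375. 269.] [ 404.2 -147.1    4. ]
socket_32 0.68 [414. 227.] [ 524.9 -253.5    4. ]
socket_32 0.68 [421. 195.] [ 615.1 -271.7    4. ]
socket_32 0.64 [410. 296.] [ 334.2 -242.5    4. ]
ribbon_spool 0.75 [337. 277.] [380.4 -43.    0. ]
ribbon_spool 0.37 [414. 227.] [ 523.8 -252.7    0. ]
tea_tin 0.61 [179. 212.] [551.9 403.7   0. ]
ratchet 0.73 [477. 220.] [ 548.  -429.1    0. ]
wrist [[0.44, -0.86, -0.27, 198.59], [0.9, 0.42, 0.13, 597.81], [0.0, -0.3, 0.95, 385.38], [0.0, 0.0, 0.0, 1.0]] [[413.05521509   0.         320.34889469]
 [  0.         413.05521509 234.95034348]
 [  0.           0.           1.        ]] [0.00091765 0.         0.         0.         0.        ]
```

View pics/scene0.png

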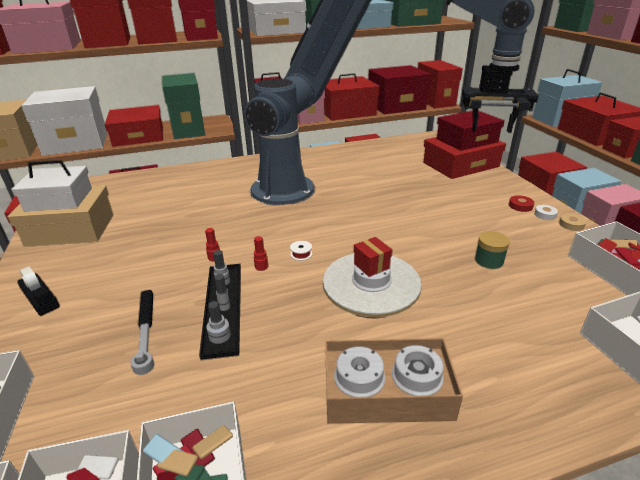

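View pics/top0.png

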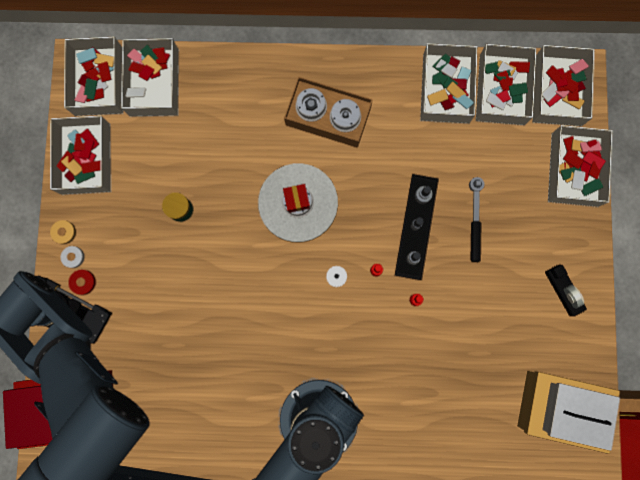

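Run:
```python
import cv2
a=cv2.imread("pics/scene0.png");cv2.imwrite("pics/crop1.png",cv2.resize(a[200:380,130:440],None,fx=2.55,fy=2.55,interpolation=2))
a=cv2.imread("pics/top0.png");cv2.imwrite("pics/crop2.png",cv2.resize(a[130:320,250:490],None,fx=3.1,fy=3.1,interpolation=2))
```

```text
(no output)
```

View pics/crop1.png

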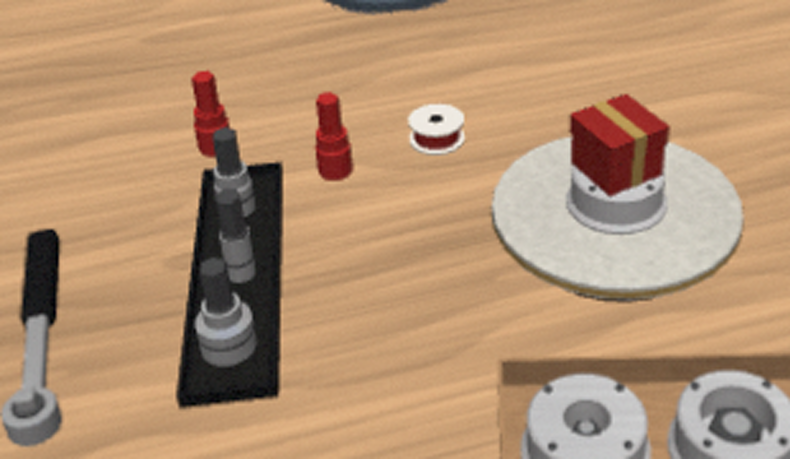

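View pics/crop2.png

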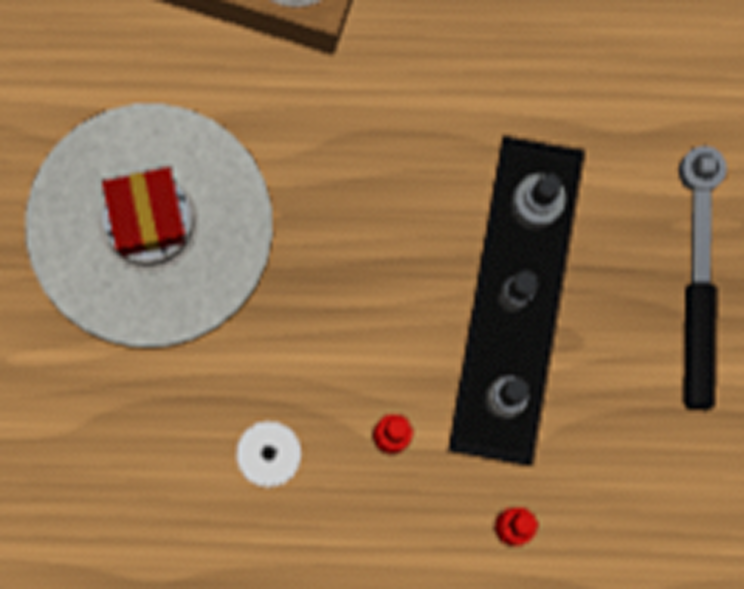

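Run:
```python
from h import *
print(delta([578,68,330]))
```

```text
[ -3.77642977 -49.06472158 -31.19537375]
```

Lookalikes: the gift box could be taken for the shelf and bench boxes, for example scene (460,150), but only the one at scene (372,257) / top (297,199) sits on the hub. The steel sockets in the tray are at top (424,193), (417,225) and (413,258). The red lookalikes at top (377,270) and (416,300) are not wanted. The spare hubs in the carton are at top (311,103) and (346,114). The crops above confirm these choices.

>>> jog_arm(steps=[-3.8,-49,-31.2,53,0,0,-1,-3.8,-49,-31.2,53,0,0,-1,-3.8,-49,-31.2,53,0,0,-1,-3.8,-49,-31.2,53,0,0,-1,-3.8,-49,-31.2,53,0,0,-1,-3.8,-49,-31.2,53,0,0,-1,-3.8,-49,-31.2,53,0,0,-1,-3.8,-49,-31.2,53,0,0,-1,-3.8,-49,-31.2,53,0,0,-1,-3.8,-49,-31.2,53,0,0,-1,-3.8,-49,-31.2,53,0,0,-1,-3.8,-49,-31.2,53,0,0,-1])

```text
t: 2.65
eef_pos: [535.1, 136.0, 325.3]
eef_rot: [-0.153, 1.565, 0.153]
ft_force: [-0.0, 0.7, -0.6]
opening: 1.001
```

>>> jog_arm(steps=[0,0,0,0,0,0,-1])

```text
t: 2.73
eef_pos: [539.9, 130.1, 326.2]
eef_rot: [-0.151, 1.559, 0.145]
ft_force: [0.2, 0.0, 0.2]
opening: 1.002
```

```bash
cat >> h.py <<'E'
def info():
    s=st();M=R.from_rotvec(s["eef_rot"]).as_matrix();print("t",round(s["t"],2),"pos",s["eef_pos"].round(1),"jawyaw",round(np.degrees(np.arctan2(M[1,2],M[0,2])),2),"x",M[:,0].round(4),"F",s["ft_force"].round(1),"op",round(s["opening"]*87,1));return s,M
E
python3 - <<'E'
from h import *
info()
print(delta([578,68,330]))
p=arm.snapshot("wrist");save(p,"w1")
for r in arm.place_of("gift_box","wrist")[:2]: print(r,atz(p,r["pixel"],74))
for r in arm.trace("gift_box","wrist")[:1]: 
    cv2.imwrite("pics/w1m.png",r["pixels"].astype(np.uint8)*255)
E
```

```text
t 2.73 pos [539.9 130.1 326.2] jawyaw 10.8 x [ 0.0067 -0.0029 -1.    ] F [0.2 0.  0.2] op 87.2
[-0.3389774  -6.81460212  2.57722607]
{'pixel': [349.4, 277.4], 'conf': 0.73} [580.18087708  69.43623208  74.        ]
```

View pics/w1.png

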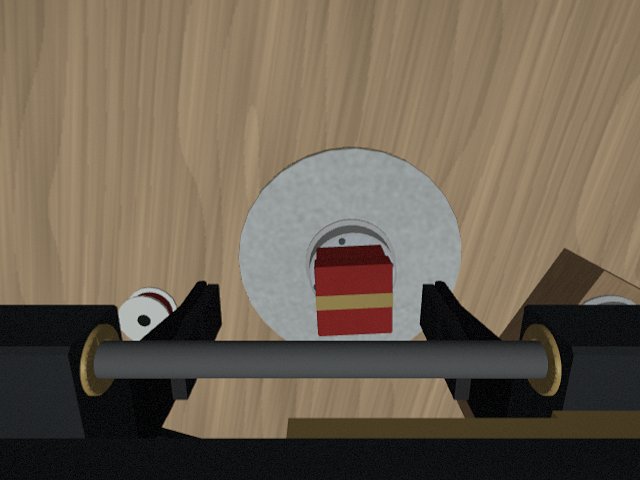

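Run:
```python
from h import *
im=cv2.imread("pics/w1.png");cv2.imwrite("pics/c3.png",cv2.resize(im[200:350,220:480],None,fx=3,fy=3,interpolation=2))
```

```text
(no output)
```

View pics/c3.png

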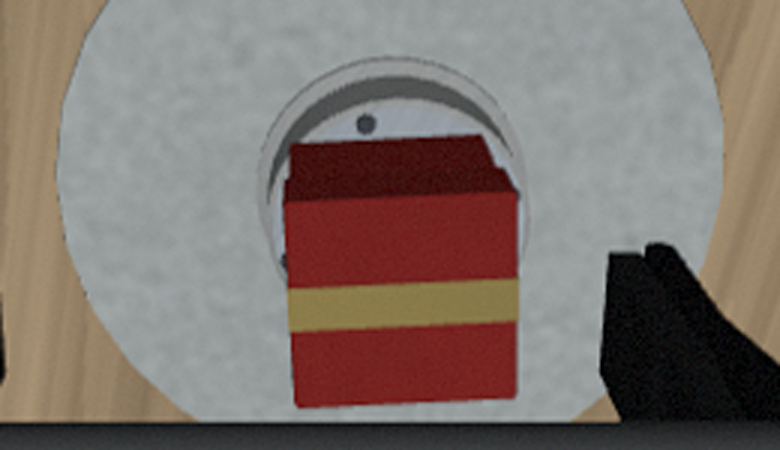

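Run:
```python
from h import *
p=arm.snapshot("wrist")
c=np.array([[284,202],[518,192],[516,398],[296,408]])/3+[220,200]
P=np.array([atz(p,x,126) for x in c]);print(P.round(1),P.mean(0))
for i in range(4):
    d=P[(i+1)%4]-P[i];print(np.linalg.norm(d),np.degrees(np.arctan2(d[1],d[0])))
info();m=P.mean(0);print(delta([m[0],m[1],200]),delta([m[0],m[1],113+51]))
```

```text
[[537.5 100.8 126. ]
 [594.9 114.8 126. ]
 [608.7  57.6 126. ]
 [551.7  43.4 126. ]] [573.18513978  79.1447719  126.        ]
59.13735302293211 13.672601976495367
58.77334296451156 -76.49368143085866
58.688911998108686 -166.01353376127258
59.095247065214735 103.94286520384283
t 2.93 pos [534.3 136.6 325. ] jawyaw 11.16 x [-9.e-04  7.e-04 -1.e+00] F [-0.1  0.3  0.2] op 87.0
[12.49366316 -6.3990213   2.71551572] [16.09366064 -6.40225581  2.71828266]
```

>>> jog_arm(steps=[8,-6.4,2.7,-2.6,0,0,-1,8,-6.4,2.7,-2.6,0,0,-1,8,-6.4,2.7,-2.6,0,0,-1,11,-6.4,2.7,-2.6,0,0,-1,14,-6.4,2.7,-2.6,0,0,-1,16.1,-6.4,2.7,-2.6,0,0,-1,16.1,-6.4,2.7,-2.6,0,0,-1,16.1,-6.4,2.7,-2.6,0,0,-1,16.1,-6.4,2.7,-2.6,0,0,-1])

```text
t: 3.68
eef_pos: [573.3, 80.4, 165.1]
eef_rot: [-0.189, 1.562, 0.191]
ft_force: [-0.0, -0.3, 1.1]
opening: 1.003
```

Run:
```python
from h import *
info();p=arm.snapshot("wrist");save(p,"w2");info()
```

```text
t 3.68 pos [573.3  80.4 165.1] jawyaw 13.87 x [ 8.e-04  8.e-04 -1.e+00] F [-0.  -0.3  1.1] op 87.2
t 3.73 pos [573.8  80.1 165.6] jawyaw 13.85 x [ 2.2e-03  7.0e-04 -1.0e+00] F [ 0.2 -0.5  0.4] op 87.0
```

View pics/w2.png

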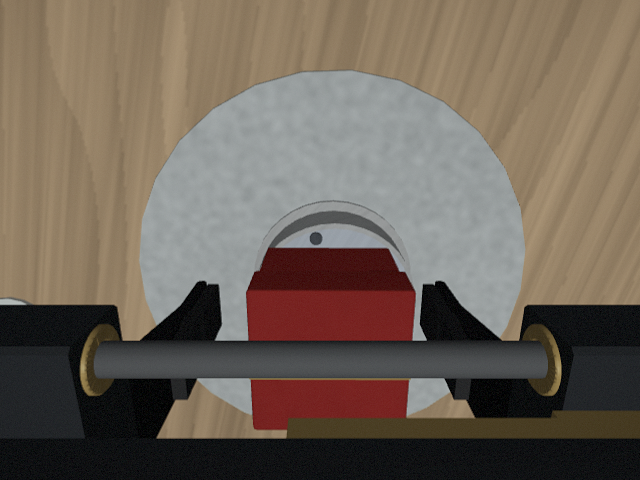

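The box (lid columns 247–414) is centred between the fingers (220 and 422). I'm closing on it.

>>> jog_arm(steps=[0,0,0,0,0,0,1,0,0,0,0,0,0,1,0,0,0,0,0,0,1,0,0,0,0,0,0,1,0,0,0,0,0,0,1,0,0,0,0,0,0,1,0,0,0,0,0,0,1])

```text
t: 4.32
eef_pos: [574.5, 80.1, 166.2]
eef_rot: [-0.189, 1.558, 0.19]
ft_force: [0.6, 0.4, 3.9]
opening: 0.684
```

>>> jog_arm(steps=[-1,0,0,0,0,0,1,-3,0,0,0,0,0,1,-6,0,0,0,0,0,1,-8,0,0,0,0,0,1,-8,0,0,0,0,0,1])

```text
t: 4.73
eef_pos: [576.2, 79.9, 250.7]
eef_rot: [-0.19, 1.55, 0.188]
ft_force: [0.6, 0.2, -1.3]
opening: 0.686
```

Run:
```python
from h import *
info();p=arm.snapshot("scene");save(p,"s3")
for P in ([450,230],[440,210]):print(delta(P+[250]),delta(P+[93]))
```

```text
t 4.73 pos [576.2  79.9 250.7] jawyaw 13.84 x [ 1.220e-02  3.000e-04 -9.999e-01] F [ 0.6  0.2 -1.3] op 59.6
[-0.25057443 17.55964725 -8.55688463] [15.44881424 17.58648428 -8.69280778]
[ -0.26021063  15.85680091 -10.00609872] [ 15.43917804  15.88363794 -10.14202186]
```

View pics/s3.png

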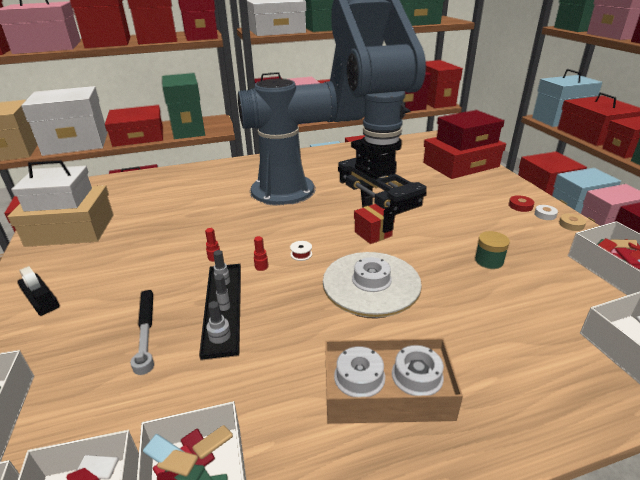

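>>> jog_arm(steps=[0,17.6,-8.6,0,0,0,1,0,17.6,-8.6,0,0,0,1,0,17.6,-8.6,0,0,0,1,0,17.6,-8.6,0,0,0,1,0,17.6,-8.6,0,0,0,1,3,17.6,-8.6,0,0,0,1,6,17.6,-8.6,0,0,0,1,9,17.6,-8.6,0,0,0,1,12,17.6,-8.6,0,0,0,1,13.5,17.6,-8.6,0,0,0,1,13.5,17.6,-8.6,0,0,0,1,13.5,17.6,-8.6,0,0,0,1])

```text
t: 5.78
eef_pos: [449.3, 229.9, 111.0]
eef_rot: [-0.19, 1.559, 0.188]
ft_force: [-0.3, 0.3, -1.7]
opening: 0.684
```

```bash
cat >> h.py <<'E'
def level(jaw=None):
    # rotvec (tool frame, deg) to bring tool x to -z, optional jaw yaw
    s=st();M=R.from_rotvec(s["eef_rot"])
    m=M.as_matrix();y=np.arctan2(m[1,2],m[0,2]) if jaw is None else np.radians(jaw)
    X=np.array([0,0,-1.]);Z=np.array([np.cos(y),np.sin(y),0]);Y=np.cross(Z,X)
    return np.degrees((M.inv()*R.from_matrix(np.stack([X,Y,Z],1))).as_rotvec()).round(2)
E
python3 - <<'E'
from h import *
info();print(level(),delta([450,230,92.7]))
E
```

```text
t 5.78 pos [449.3 229.9 111. ] jawyaw 13.83 x [ 4.e-03 -9.e-04 -1.e+00] F [-0.3  0.3 -1.7] op 59.5
[-0.    0.21  0.1 ] [ 1.82674588 -0.00443009  0.06498873]
```

>>> jog_arm(steps=[0.8,0,0,0,0.2,0.1,1,1.4,0,0,0,0.2,0.1,1,1.7,0,0,0,0.2,0.1,1,1.8,0,0,0,0.2,0.1,1,1.85,0,0,0,0.2,0.1,1,1.85,0,0,0,0.2,0.1,1])

```text
t: 6.28
eef_pos: [449.6, 229.9, 92.8]
eef_rot: [-0.189, 1.562, 0.19]
ft_force: [-0.2, -0.2, -0.9]
opening: 0.687
```

>>> jog_arm(steps=[0.05,0,0,0,0,0,1,0.1,0,0,0,0,0,1,0.1,0,0,0,0,0,1])

```text
t: 6.53
eef_pos: [449.8, 230.0, 92.3]
eef_rot: [-0.189, 1.561, 0.19]
ft_force: [0.2, -0.1, 3.4]
opening: 0.684
```

Contact: the force went to +3.4 N. I'll release and rise.

>>> jog_arm(steps=[0,0,0,0,0,0,-1,0,0,0,0,0,0,-1,0,0,0,0,0,0,-1,0,0,0,0,0,0,-1,-2,0,0,0,0,0,-1,-5,0,0,0,0,0,-1,-9,0,0,0,0,0,-1,-13,0,0,0,0,0,-1,-17,0,0,0,0,0,-1,-20,0,0,0,0,0,-1,-20,0,0,0,0,0,-1])

```text
t: 7.45
eef_pos: [452.4, 230.9, 298.6]
eef_rot: [-0.188, 1.547, 0.191]
ft_force: [0.2, -0.1, -0.5]
opening: 1.002
```

Run:
```python
from h import *
info();p=arm.snapshot("top");save(p,"t4")
for r in arm.place_of("hub_rim","top")[:4]: print(r,atz(p,r["pixel"],74))
for r in arm.place_of("gift_box","top")[:2]: print(r,atz(p,r["pixel"],0))
im=p["image"][:,:,::-1];cv2.imwrite("pics/c4.png",cv2.resize(im[150:290,230:440],None,fx=3.8,fy=3.8,interpolation=2))
print(delta([545,67,290]))
```

```text
t 7.45 pos [452.4 230.9 298.6] jawyaw 13.85 x [ 0.0152  0.004  -0.9999] F [ 0.2 -0.1 -0.5] op 87.2
{'pixel': [297.2, 207.1], 'conf': 0.75} [559.98570645  69.05368236  74.        ]
{'pixel': [242.7, 249.0], 'conf': 0.8} [451.95774796 221.49232019   0.        ]
[  0.20918535 -18.10560378   5.44634896]
```

View pics/c4.png

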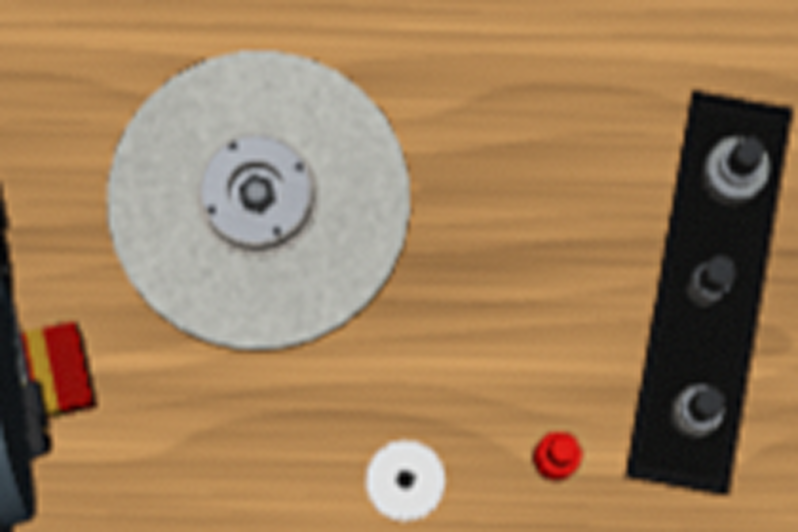

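Run:
```python
from h import *
info();print(delta([578,78,240]),level())
```

```text
t 7.6 pos [448.8 229.8 292. ] jawyaw 13.84 x [ 1.3e-03  2.0e-04 -1.0e+00] F [-0.  -0.3 -0.2] op 87.0
[  5.21355307 -17.82621697   8.90730934] [-0.    0.07  0.01]
```

>>> jog_arm(steps=[0,-8,4,0,0,0,-1,0,-17.8,8.9,0,0,0,-1,2,-17.8,8.9,0,0,0,-1,5.2,-17.8,8.9,0,0,0,-1,5.2,-17.8,8.9,0,0,0,-1,5.2,-17.8,8.9,0,0,0,-1,5.2,-17.8,8.9,0,0,0,-1,5.2,-17.8,8.9,0,0,0,-1,5.2,-17.8,8.9,0,0,0,-1])

```text
t: 8.35
eef_pos: [576.5, 79.3, 239.5]
eef_rot: [-0.19, 1.564, 0.191]
ft_force: [-0.3, 0.2, 0.7]
opening: 0.999
```

Run:
```python
from h import *
info();p=arm.snapshot("wrist");save(p,"w5");info()
import pickle;pickle.dump(p,open("w5.pkl","wb"))
for r in arm.place_of("hub_rim","wrist")[:2]: print(r,atz(p,r["pixel"],74))
im=p["image"][:,:,::-1]
c=proj(p,[[580,69.5,74]])[0].astype(int);print(c);x,y=max(c[0]-90,0),max(c[1]-80,0);print(x,y)
cv2.imwrite("pics/c5.png",cv2.resize(im[y:y+140,x:x+180],None,fx=4,fy=4,interpolation=2))
```

```text
t 8.35 pos [576.5  79.3 239.5] jawyaw 13.89 x [-1.3e-03  7.0e-04 -1.0e+00] F [-0.3  0.2  0.7] op 86.9
t 8.4 pos [576.8  79.5 240.2] jawyaw 13.93 x [ 1.e-04  6.e-04 -1.e+00] F [0.1 1.1 0.2] op 87.1
[321 251]
231 171
```

View pics/c5.png

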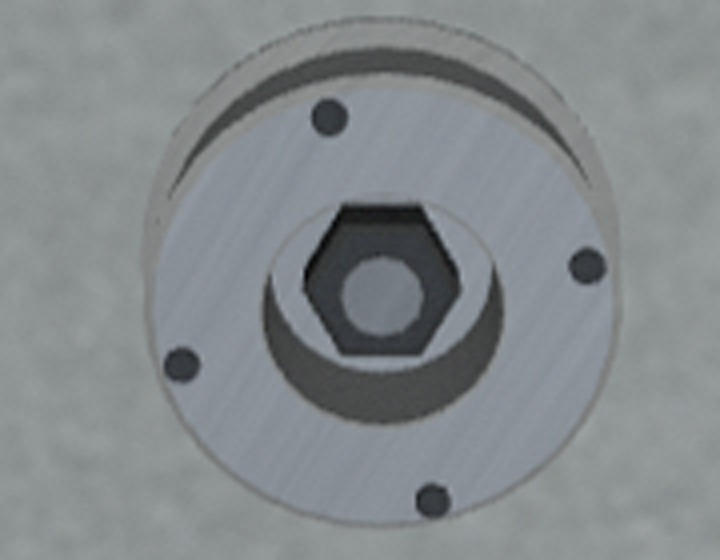

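Run:
```python
from h import *
import pickle;p=pickle.load(open("w5.pkl","rb"))
f=lambda c:np.array(c)/4+[231,171]
def circ(c,z):
    P=np.array([atz(p,x,z)[:2] for x in f(c)]);A=np.c_[2*P,np.ones(len(P))];s=np.linalg.lstsq(A,(P**2).sum(1),rcond=None)[0];return s[:2],np.sqrt(s[2]+s[:2]@s[:2])
print(circ([[150,300],[616,300],[383,525],[383,83],[575,430],[195,445]],74))
print(circ([[263,303],[503,300],[383,425],[383,193]],74))
V=[[341,205],[420,204],[461,282],[421,357],[342,357],[303,283]]
for z in (61.5,63,48): 
  P=np.array([atz(p,x,z)[:2] for x in f(V)]);print(z,P.round(1).tolist(),"ctr",P.mean(0))
  for i in range(6):
    d=P[(i+1)%6]-P[i];print(round(np.linalg.norm(d),1),round(np.degrees(np.arctan2(d[1],d[0]))%60,1),end=" ")
```

```text
(array([582.53502832,  71.70039166]), np.float64(38.79531362930305))
(array([582.65105927,  72.22830834]), np.float64(20.11720604290096))
61.5 [[572.2, 85.0], [585.3, 88.4], [595.6, 76.6], [592.4, 61.5], [579.0, 58.2], [569.2, 69.8]] ctr [582.2816621   73.23964118]
13.4 14.7 15.7 11.3 15.4 17.9 13.8 13.9 15.2 10.1 15.4 18.6 63 [[572.2, 85.4], [585.1, 88.8], [595.4, 77.0], [592.2, 62.1], [578.8, 58.8], [569.1, 70.3]] ctr [582.14156887  73.7096821 ]
13.4 14.7 15.6 11.3 15.3 17.9 13.8 13.9 15.1 10.1 15.4 18.6 48 [[573.0, 81.3], [586.7, 84.9], [597.6, 72.5], [594.2, 56.7], [580.1, 53.2], [569.8, 65.4]] ctr [583.54250114  69.0092729 ]
14.1 14.7 16.5 11.3 16.1 17.9 14.5 13.9 15.9 10.1 16.2 18.6
```

Run:
```python
from h import *
import pickle;p=pickle.load(open("w5.pkl","rb"))
im=p["image"][:,:,::-1][171:311,231:411];im=cv2.resize(im,None,fx=4,fy=4,interpolation=2).copy()
def dr(P,col,cl=True):
    q=((proj(p,P)-[231,171]+.5)*4-.5);cv2.polylines(im,[np.round(q*8).astype(int)],cl,col,1,cv2.LINE_AA,3)
C=np.array([582.5,72]);t=np.linspace(0,2*np.pi,60)
for r,z,c in((40,74,(0,0,255)),(20,74,(0,0,255)),(20,48,(255,0,0))):dr([[C[0]+r*np.cos(a),C[1]+r*np.sin(a),z] for a in t],c)
for z,af in((48,24),(61.5,24),(63,21)):
    r=af/np.sqrt(3);dr([[C[0]+r*np.cos(np.radians(44.3+30+60*k)),C[1]+r*np.sin(np.radians(44.3+30+60*k)),z] for k in range(6)],(0,255,0))
cv2.imwrite("pics/o5.png",im)
info();print(delta([438,-233,300]),level(-9))
```

```text
t 8.45 pos [577.   79.6 240.6] jawyaw 13.94 x [ 1.1e-03  4.0e-04 -1.0e+00] F [ 0.3 -0.  -0.6] op 86.9
[ -5.97044094 -26.98845613 -21.01311188] [ 2.294e+01  7.000e-02 -2.000e-02]
```

View pics/o5.png

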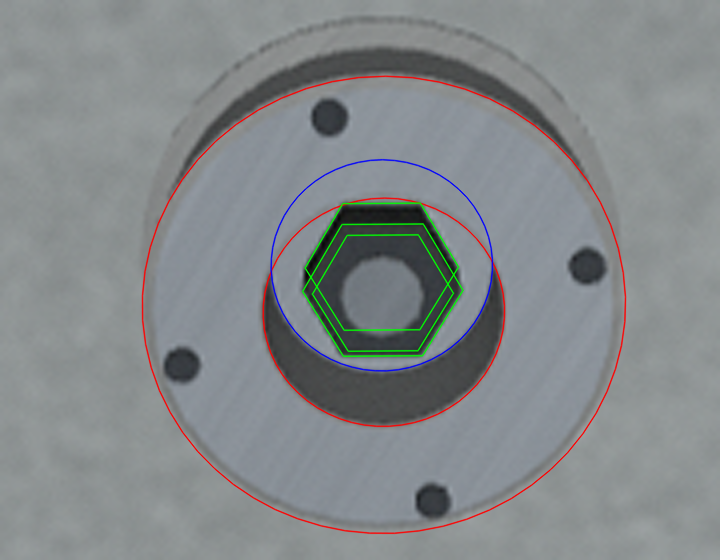

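The overlay fits a 24 mm nut in a 40 mm recess, with the centre at about (582.5, 72) and flat normals at 44.3° mod 60. Next is the tray, for socket_24.

>>> jog_arm(steps=[-6,-10,-7.8,23,0,0,-1,-6,-27,-21,23,0,0,-1,-6,-27,-21,23,0,0,-1,-6,-27,-21,23,0,0,-1,-6,-27,-21,23,0,0,-1,-6,-27,-21,23,0,0,-1,-6,-27,-21,23,0,0,-1,-6,-27,-21,23,0,0,-1,-6,-27,-21,23,0,0,-1,-6,-27,-21,23,0,0,-1,-6,-27,-21,23,0,0,-1,-6,-27,-21,23,0,0,-1])

```text
t: 9.45
eef_pos: [438.2, -231.5, 300.6]
eef_rot: [0.124, 1.566, -0.122]
ft_force: [0.0, -0.1, -1.5]
opening: 0.999
```

Run:
```python
from h import *
info();p=arm.snapshot("wrist");save(p,"w6");info()
import pickle;pickle.dump(p,open("w6.pkl","wb"))
for r in arm.place_of("socket_24","wrist")[:4]: print(r,atz(p,r["pixel"],4))
```

```text
t 9.45 pos [ 438.2 -231.5  300.6] jawyaw -8.98 x [ 0.0014  0.001  -1.    ] F [ 0.  -0.1 -1.5] op 86.9
t 9.5 pos [ 438.4 -231.2  300.4] jawyaw -8.94 x [ 0.0011  0.0011 -1.    ] F [-0.2 -0.5  0.1] op 86.7
{'pixel': [321.8, 213.5], 'conf': 0.97} [ 437.73540549 -248.72530491    4.        ]
{'pixel': [414.9, 203.5], 'conf': 0.92} [ 528.04596112 -252.97287248    4.        ]
{'pixel': [268.2, 112.9], 'conf': 0.89} [ 404.36262385 -148.52018253    4.        ]
{'pixel': [506.0, 213.4], 'conf': 0.77} [ 614.73153195 -276.68102462    4.        ]
```

View pics/w6.png

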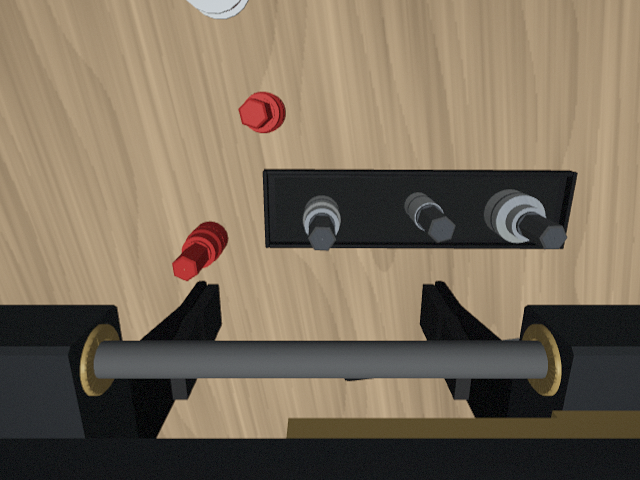

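Run:
```python
import cv2
im=cv2.imread("pics/w6.png")
cv2.imwrite("pics/c6.png",cv2.resize(im[185:260,285:360],None,fx=8,fy=8,interpolation=2))
```

```text
(no output)
```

View pics/c6.png

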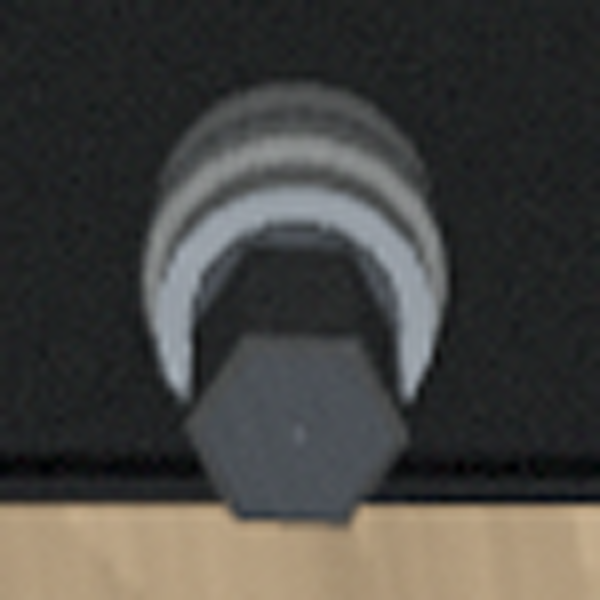

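Run:
```python
from h import *
import pickle;p=pickle.load(open("w6.pkl","rb"))
V=np.array([[247,335],[360,337],[410,436],[352,522],[238,520],[187,428]])/8-.5*(1-1/8)*0+[285,185]
P=np.array([atz(p,x,90)[:2] for x in V]);print(P.round(1),P.mean(0))
from scipy.optimize import least_squares
def f(q):
    a=np.radians(q[2]+30-60*np.arange(6));r=19/np.sqrt(3);M=np.c_[q[0]+r*np.cos(a),q[1]+r*np.sin(a)]
    return (M[:, None]-P[None])
best=None
for s in range(6):
  for y0 in(20,):
    g=lambda q:(lambda a:np.r_[q[0]+10.97*np.cos(a)-P[:,0],q[1]+10.97*np.sin(a)-P[:,1]])(np.radians(q[2]-60*np.arange(6)))
    r=least_squares(g,[*P.mean(0),y0+60*s])
    if best is None or r.cost<best.cost:best=r
print(best.x,best.cost,"flat normal mod60",(best.x[2]+30)%60)
print("edges",[np.linalg.norm(P[(i+1)%6]-P[i]).round(1) for i in range(6)])
im=p["image"][:,:,::-1][185:260,285:360];im=cv2.resize(im,None,fx=8,fy=8,interpolation=2).copy()
t=np.linspace(0,2*np.pi,40)
for r,z in((17,4),(17,34),(15,50)):
  q=(proj(p,[[best.x[0]+r*np.cos(a),best.x[1]+r*np.sin(a),z] for a in t])-[285,185])*8;cv2.polylines(im,[q.astype(int)],True,(0,255,0),1)
a=np.radians(best.x[2]-60*np.arange(6))
q=(proj(p,np.c_[best.x[0]+10.97*np.cos(a),best.x[1]+10.97*np.sin(a),0*a+90])-[285,185])*8;cv2.polylines(im,[q.astype(int)],True,(0,0,255),1)
cv2.imwrite("pics/o6.png",im)
info()
```

```text
[[ 434.5 -236.9]
 [ 445.2 -238.8]
 [ 448.4 -249.4]
 [ 441.6 -257.2]
 [ 430.7 -255.3]
 [ 427.3 -245.2]] [ 437.94151335 -247.1240447 ]
[ 437.94151335 -247.12404469  108.90134801] 0.1603458904784298 flat normal mod60 18.901348009603822
edges [np.float64(10.8), np.float64(11.1), np.float64(10.4), np.float64(11.1), np.float64(10.6), np.float64(11.0)]
t 9.55 pos [ 438.5 -231.2  300.3] jawyaw -8.91 x [ 9.0e-04  1.1e-03 -1.0e+00] F [ 0.6 -0.1 -0.1] op 86.7
```

View pics/o6.png

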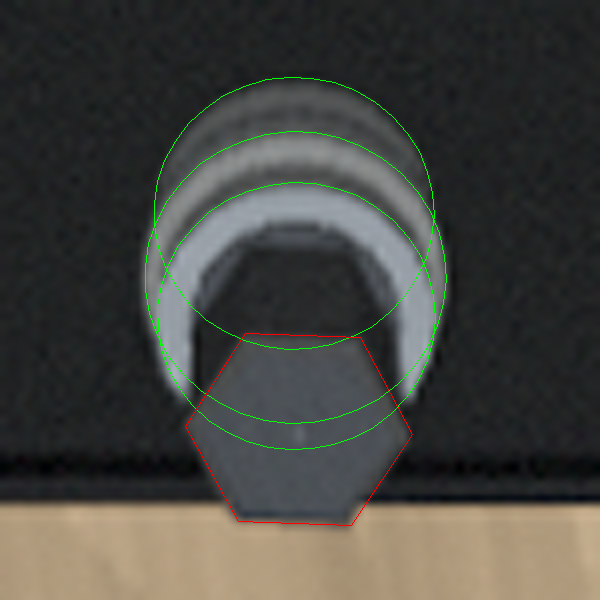

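Run:
```python
from h import *
print(delta([437.9,-247.1,180]),delta([437.9,-247.1,124]),level(18.9))
```

```text
[12.0271476  -1.59177679  0.18157651] [17.62714191 -1.5985453   0.17733929] [-27.81   0.06  -0.06]
```

>>> jog_arm(steps=[4,-1.6,0.2,-27.8,0,0,-1,8,-1.6,0.2,-27.8,0,0,-1,11,-1.6,0.2,-27.8,0,0,-1,12,-1.6,0.2,-27.8,0,0,-1,12,-1.6,0.2,-27.8,0,0,-1,12,-1.6,0.2,-27.8,0,0,-1,12,-1.6,0.2,-27.8,0,0,-1])

```text
t: 10.13
eef_pos: [439.1, -246.9, 181.1]
eef_rot: [-0.258, 1.553, 0.258]
ft_force: [-0.2, -0.4, -0.0]
opening: 1.0
```

Run:
```python
from h import *
info();p=arm.snapshot("wrist");save(p,"w7");print(delta([437.9,-247.1,124]),level(18.9))
q=proj(p,[[437.9,-247.1,90],[437.9,-247.1,4]]);print(q)
```

```text
t 10.13 pos [ 439.1 -246.9  181.1] jawyaw 18.84 x [ 2.4e-03 -1.0e-04 -1.0e+00] F [-0.2 -0.4 -0. ] op 87.0
[ 5.74451278  0.05834748 -0.12546473] [-0.05  0.15  0.1 ]
[[317.45282219 282.26940673]
 [317.86305891 231.06621922]]
```

View pics/w7.png

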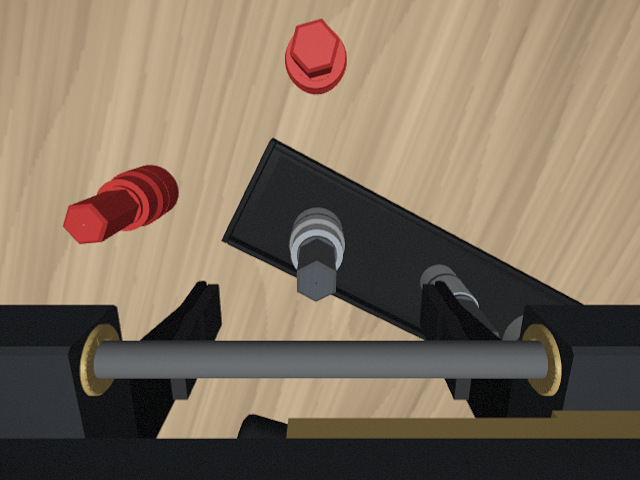

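The steel socket_24 adapter is at (317,283), as predicted, with its flats facing the fingers. I'm descending and closing.

>>> jog_arm(steps=[2,0,-0.1,0,0.15,0.1,-1,4,0,-0.1,0,0.15,0.1,-1,5.5,0,-0.1,0,0.15,0.1,-1,5.7,0,-0.1,0,0.15,0.1,-1,5.7,0,-0.1,0,0.15,0.1,-1,5.7,0,-0.1,0,0.15,0.1,1,5.7,0,-0.1,0,0.15,0.1,1,5.7,0,-0.1,0,0.15,0.1,1,5.7,0,-0.1,0,0.15,0.1,1,5.7,0,-0.1,0,0.15,0.1,1,5.7,0,-0.1,0,0.15,0.1,1,5.7,0,-0.1,0,0.15,0.1,1])

```text
t: 11.18
eef_pos: [438.4, -247.6, 124.6]
eef_rot: [-0.258, 1.555, 0.258]
ft_force: [-0.5, -0.3, 0.6]
opening: 0.555
```

>>> jog_arm(steps=[0,0,0,0,0,0,1,0,0,0,0,0,0,1,0,0,0,0,0,0,1,0,0,0,0,0,0,1])

```text
t: 11.52
eef_pos: [438.3, -247.6, 124.5]
eef_rot: [-0.258, 1.555, 0.258]
ft_force: [0.3, -0.2, -0.6]
opening: 0.249
```

Run:
```python
from h import *
info();print(level(18.9))
```

```text
t 11.52 pos [ 438.3 -247.6  124.5] jawyaw 18.84 x [ 1.e-04 -0.e+00 -1.e+00] F [ 0.3 -0.2 -0.6] op 21.7
[-0.06  0.01  0.  ]
```

>>> jog_arm(steps=[0,0,0,0,0,0,1,0,0,0,0,0,0,1,0,0,0,0,0,0,1,0,0,0,0,0,0,1])

```text
t: 11.85
eef_pos: [438.3, -247.6, 124.5]
eef_rot: [-0.258, 1.555, 0.258]
ft_force: [-0.4, 0.0, -0.2]
opening: 0.212
```

>>> jog_arm(steps=[-1,0,0,0,0,0,1,-3,0,0,0,0,0,1,-6,0,0,0,0,0,1,-10,0,0,0,0,0,1,-14,0,0,0,0,0,1,-14,0,0,0,0,0,1,-14,0,0,0,0,0,1])

```text
t: 12.43
eef_pos: [439.0, -248.1, 267.1]
eef_rot: [-0.262, 1.551, 0.254]
ft_force: [-0.1, 0.1, -3.5]
opening: 0.215
```

Run:
```python
from h import *
info();p=arm.snapshot("wrist");save(p,"w8");print(delta([582.5,72,260]),level(44.3))
```

```text
t 12.43 pos [ 439.  -248.1  267.1] jawyaw 18.85 x [ 0.0045 -0.004  -1.    ] F [-0.1  0.1 -3.5] op 18.7
[ 0.50613959 25.53595025 23.99323504] [-2.545e+01  1.000e-02  4.000e-02]
```

View pics/w8.png

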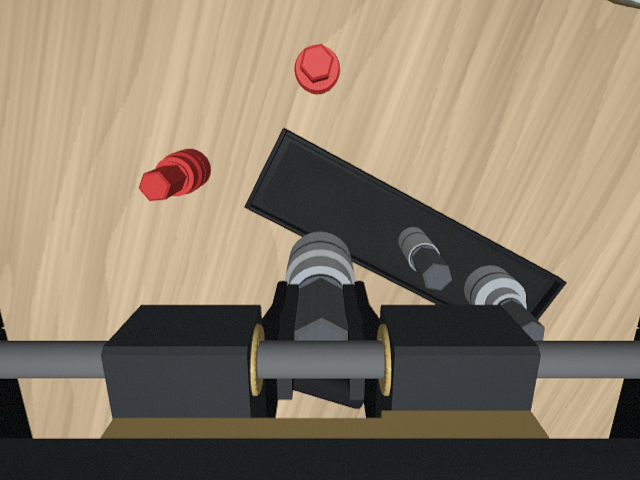

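>>> jog_arm(steps=[0,10,9.4,-25.4,0,0,1,0,25.3,24,-25.4,0,0,1,0,25.3,24,-25.4,0,0,1,0,25.3,24,-25.4,0,0,1,0,25.3,24,-25.4,0,0,1,0,25.3,24,-25.4,0,0,1,0,25.3,24,-25.4,0,0,1,0,25.3,24,-25.4,0,0,1,0,25.3,24,-25.4,0,0,1,0,25.3,24,-25.4,0,0,1,0,25.3,24,-25.4,0,0,1,0,25.3,24,-25.4,0,0,1])

```text
t: 13.48
eef_pos: [581.7, 69.3, 262.9]
eef_rot: [-0.603, 1.49, 0.605]
ft_force: [-0.3, -0.4, -3.3]
opening: 0.215
```

Run:
```python
from h import *
info();p=arm.snapshot("wrist");save(p,"w9")
import pickle;pickle.dump(p,open("w9.pkl","wb"));info()
print(delta([582.9,71.6,225]),level(44.3))
```

```text
t 13.48 pos [581.7  69.3 262.9] jawyaw 44.25 x [-4.8e-03 -7.0e-04 -1.0e+00] F [-0.3 -0.4 -3.3] op 18.7
t 13.53 pos [582.   68.8 263.5] jawyaw 44.19 x [-3.6e-03 -6.0e-04 -1.0e+00] F [ 0.3  0.6 -3. ] op 19.1
[3.84673148 0.12802523 0.26911098] [-0.11 -0.17 -0.12]
```

View pics/w9.png

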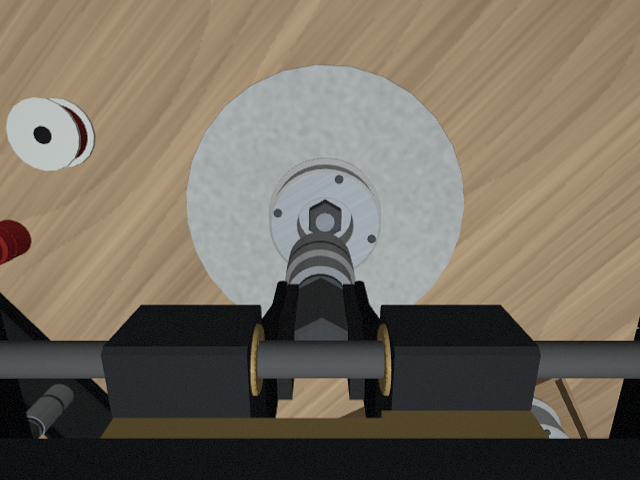

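```bash
cat > ov.py <<'E'
from h import *
def ov(p,hub,sock,smouth,name,box,k=5,yaw=44.3,tool=None,hubon=True):
    x,y,w,hh=box
    im=cv2.resize(p["image"][:,:,::-1][y:y+hh,x:x+w],None,fx=k,fy=k,interpolation=2).copy()
    def dr(P,c):
        q=(proj(p,P)-[x,y]+.5)*k-.5;cv2.polylines(im,[np.round(q*8).astype(int)],True,c,1,cv2.LINE_AA,3)
    t=np.linspace(0,2*np.pi,60)
    C=lambda c,r,z:[[c[0]+r*np.cos(a),c[1]+r*np.sin(a),z] for a in t]
    H=lambda c,af,z:[[c[0]+af/3**.5*np.cos(np.radians(yaw+30+60*i)),c[1]+af/3**.5*np.sin(np.radians(yaw+30+60*i)),z] for i in range(6)]
    for r,z in((40,74),(20,74)):dr(C(hub,r,z),(0,0,255))
    dr(H(hub,24,48),(0,255,255));dr(H(hub,24,61.5),(0,255,255))
    for r,z in((17,0),(17,30),(15,46)):dr(C(sock,r,smouth+z),(0,255,0))
    cv2.imwrite("pics/"+name+".png",im)
E
python3 - <<'E'
from ov import *
import pickle;p=pickle.load(open("w9.pkl","rb"))
tcp=np.array([582.0,69.0,263.3]);yd=np.array([-.698,.716])
ov(p,[582.5,72],tcp[:2]+.6*yd,tcp[2]-120.5,"o9",(255,150,140,150))
E
```

```text
(no output)
```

View pics/o9.png

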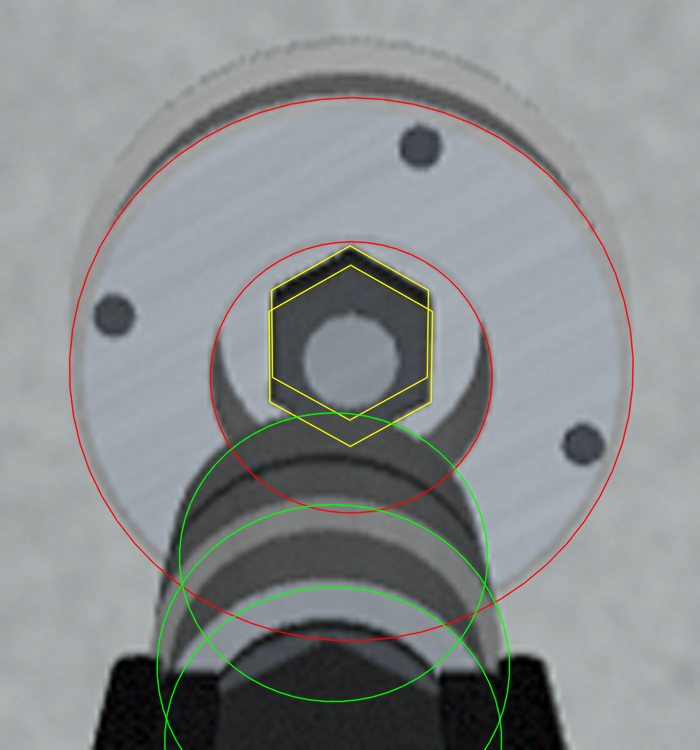

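Run:
```python
from h import *
info();print(delta([583.1,71.8,205]),level(44.3))
```

```text
t 13.53 pos [582.   68.8 263.5] jawyaw 44.19 x [-3.6e-03 -6.0e-04 -1.0e+00] F [ 0.3  0.6 -3. ] op 19.1
[5.84663419 0.12436943 0.30340088] [-0.11 -0.17 -0.12]
```

>>> jog_arm(steps=[3,0.12,0.3,0,-0.17,-0.12,1,5,0.12,0.3,0,-0.17,-0.12,1,5.8,0.12,0.3,0,-0.17,-0.12,1,5.8,0.12,0.3,0,-0.17,-0.12,1,5.8,0.12,0.3,0,-0.17,-0.12,1])

```text
t: 13.95
eef_pos: [583.0, 70.8, 205.4]
eef_rot: [-0.602, 1.486, 0.602]
ft_force: [-0.1, -0.6, -3.3]
opening: 0.218
```

Run:
```python
from ov import *
s,M=info();p=arm.snapshot("wrist");s,M=info();tcp=s["eef_pos"]
yd=np.array([-.698,.716]);jd=np.array([.716,.698])
ov(p,[582.5,72],tcp[:2]+.6*yd-.4*jd,tcp[2]-120.5,"o10",(240,160,160,150))
print(delta([583.1,71.8,190]),level(44.3))
```

```text
t 13.95 pos [583.   70.8 205.4] jawyaw 44.1 x [-8.e-04 -1.e-04 -1.e+00] F [-0.1 -0.6 -3.3] op 19.0
t 14.0 pos [583.7  71.  206.3] jawyaw 44.12 x [ 1.5e-03 -2.0e-04 -1.0e+00] F [ 0.2  0.1 -2.1] op 18.9
[1.6249937  0.10461665 0.01299433] [-0.18  0.05  0.07]
```

View pics/o10.png

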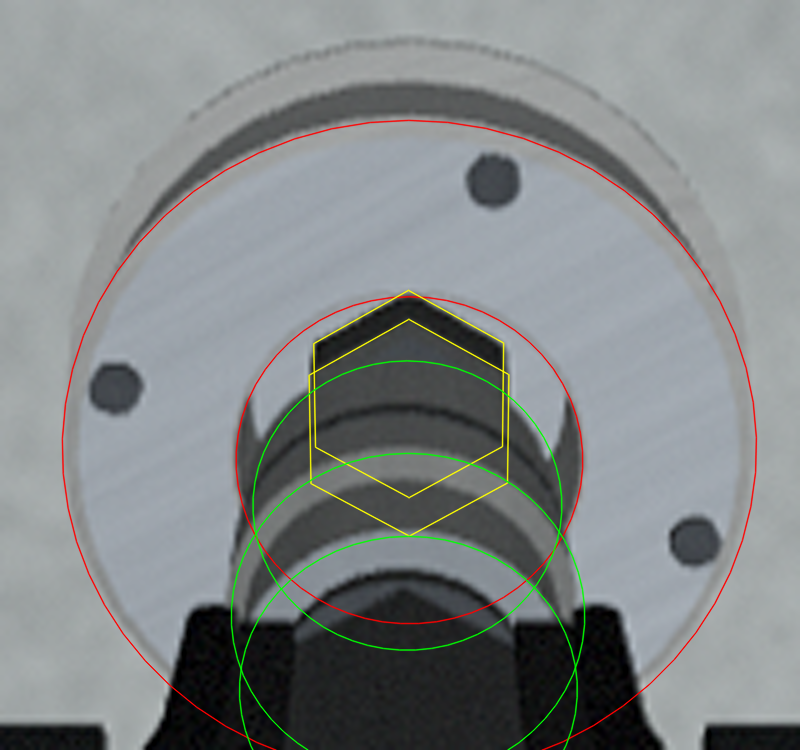

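>>> jog_arm(steps=[0.8,0.06,0.05,0,0,0,1,1.6,0.06,0.05,0,0,0,1,1.8,0.06,0.05,0,0,0,1,1.9,0.06,0.05,0,0,0,1,1.9,0.06,0.05,0,0,0,1])

```text
t: 14.42
eef_pos: [583.5, 71.8, 186.9]
eef_rot: [-0.603, 1.485, 0.602]
ft_force: [0.7, 0.5, -2.8]
opening: 0.216
```

Run:
```python
from h import *
info();print(delta([583.6,71.8,180]),level(44.3))
```

```text
t 14.42 pos [583.5  71.8 186.9] jawyaw 44.13 x [ 8.e-04 -2.e-04 -1.e+00] F [ 0.7  0.5 -2.8] op 18.8
[ 0.6922608 -0.0087206  0.0071386] [-0.17  0.02  0.04]
```

>>> jog_arm(steps=[0.15,0,0,0,0,0,1,0.3,0,0,0,0,0,1,0.45,0,0,0,0,0,1,0.55,0,0,0,0,0,1,0.6,0,0,0,0,0,1,0.6,0,0,0,0,0,1])

```text
t: 14.92
eef_pos: [583.4, 71.8, 180.8]
eef_rot: [-0.602, 1.485, 0.602]
ft_force: [-0.5, 0.4, -2.6]
opening: 0.214
```

No contact force at 180.8, already below the 183.5 nut-top level, so the socket is over the nut. Continuing down gently.

>>> jog_arm(steps=[0.2,0,0,0,0,0,1,0.4,0,0,0,0,0,1,0.6,0,0,0,0,0,1,0.7,0,0,0,0,0,1,0.8,0,0,0,0,0,1,0.8,0,0,0,0,0,1])

```text
t: 15.42
eef_pos: [583.3, 71.8, 172.5]
eef_rot: [-0.602, 1.486, 0.602]
ft_force: [-0.2, 0.2, -3.3]
opening: 0.213
```

>>> jog_arm(steps=[0.15,0,0,0,0,0,1,0.25,0,0,0,0,0,1,0.35,0,0,0,0,0,1,0.4,0,0,0,0,0,1,0.4,0,0,0,0,0,1])

```text
t: 15.83
eef_pos: [583.3, 71.8, 168.6]
eef_rot: [-0.602, 1.486, 0.602]
ft_force: [0.1, 0.7, -2.6]
opening: 0.214
```

>>> jog_arm(steps=[0.05,0,0,0,0,0,1,0.1,0,0,0,0,0,1,0.1,0,0,0,0,0,1])

```text
t: 16.08
eef_pos: [583.4, 71.7, 168.5]
eef_rot: [-0.603, 1.485, 0.602]
ft_force: [-1.4, -0.2, 4.0]
opening: 0.213
```

Run:
```python
from h import *
info();print(level(44.3))
```

```text
t 16.08 pos [583.4  71.7 168.5] jawyaw 44.14 x [ 4.e-04 -4.e-04 -1.e+00] F [-1.4 -0.2  4. ] op 18.5
[-0.16  0.    0.03]
```

The socket bottoms out at TCP 168.5, exactly the predicted seated height, with about 7 N of push. I'll check in pictures.

>>> jog_arm(steps=[0.1,0,0,0,0,0,1,0.1,0,0,0,0,0,1])

```text
t: 16.25
eef_pos: [583.4, 71.7, 168.4]
eef_rot: [-0.603, 1.485, 0.602]
ft_force: [-1.7, -0.6, 6.0]
opening: 0.217
```

Run:
```python
from ov import *
s,M=info();p=arm.snapshot("wrist");save(p,"w11");tcp=s["eef_pos"]
q=arm.snapshot("scene");save(q,"s11");info()
ov(p,[582.5,72],[582.5,72],48,"o11",(220,200,180,120),4)
im=q["image"][:,:,::-1];b=cv2.resize(im[190:380,180:520],None,fx=2.3,fy=2.3,interpolation=2);cv2.imwrite("pics/c11.png",b)
```

```text
t 16.25 pos [583.4  71.7 168.4] jawyaw 44.14 x [ 8.e-04 -5.e-04 -1.e+00] F [-1.7 -0.6  6. ] op 18.9
t 16.35 pos [583.4  71.7 168.4] jawyaw 44.15 x [ 9.e-04 -5.e-04 -1.e+00] F [-1.6  0.5  6. ] op 18.9
```

View pics/o11.png

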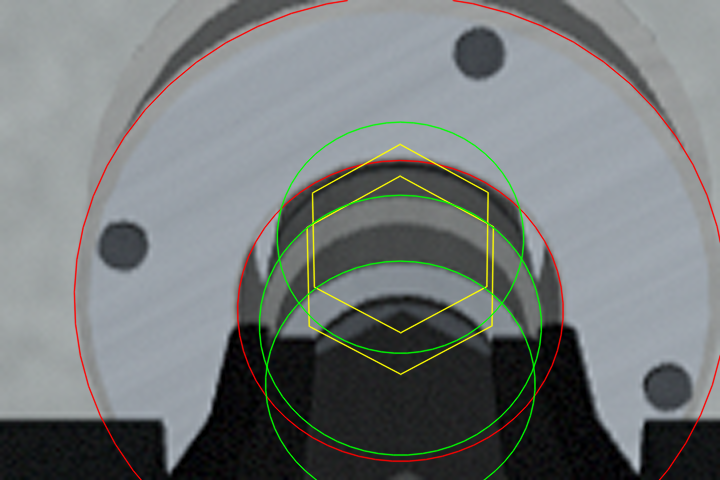

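View pics/c11.png

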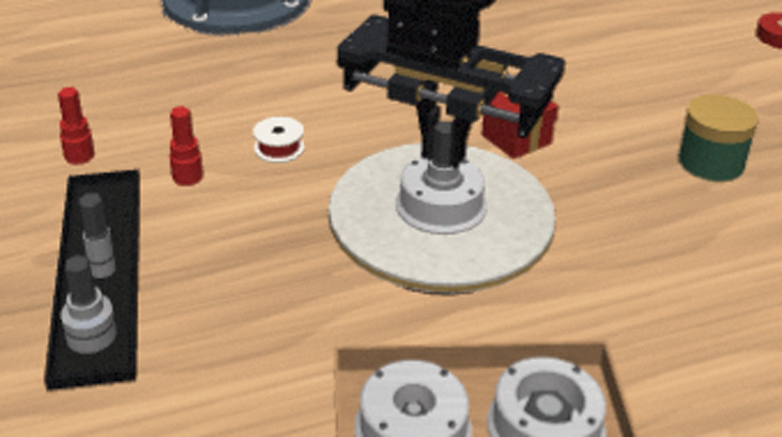

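The scene crop shows the socket deep in the hub at (443,165), with the red box upright on the bench at (520,125). In the wrist view, the shoulder ring matches the drawing for a mouth at 48 mm. I'm handing in.

Run:
```python
from h import *
print(arm.finish_job());info()
```

```text
the job is handed in; nothing more can be done
None
the job is handed in; nothing more can be done
```

The gift box is off the hub and the 24 mm socket is fully seated on the nut, still upright in the gripper. The job was handed in at about 16.4 s, well inside the 72 s limit.

- **Gift box:** I lifted it off the hub and set it down upright on the bench at about (450, 230) mm, roughly 200 mm from the turntable centre.
- **Choosing the socket:** A close view of the open hub fitted a 24 mm nut in a 40 mm recess. I took `socket_24` first, turned it about 25° to match the nut's flats, and it went down the first time. No other socket was moved, so none had to go back in the tray.
- **Seating:** It stopped at a tool height of 168.4 mm; 168.5 mm was predicted for fully home. It would have stopped at 183.5 mm on the nut's top or 194.5 mm on the rim. The upward force was 6 N at the end and the tool was level to within 0.1°.
- **Pictures:** The last wrist and scene pictures showed the socket deep in the recess, the box upright, and the other two sockets, the red lookalikes, spool and tin where they were. The ratchet was outside that last crop, but nothing went near it.

The camera and arm readings differed by less than 1 mm on where the socket sat in the grip, and I corrected for that before inserting it. No check failed. The hand-in reported no verdict, and I could not take another reading after it.

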